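Close a dop in the soak pot and screw its hinged cap home

TASK

Take the brass dop with the blue stone out of the cradle and lay it gently (not dropped) in the open soak pot, so its cement can be softened off. Then swing the pot's hinged cap down over the mouth and screw it clockwise by its red wing until it is fully home against its stop. Leave the dop with the pink stone in the cradle.

Things in the scene. Friction and masses are not known exactly. Their poses are not given: they have to be found in the camera images.
- dop_blue_mid (a point): Centre of the brass dop with the blue stone: a round stick 64 mm long, shank 8 mm thick, stone at one end 11 mm thick, about 20 g. It lies level in the cradle. The point's z axis runs along the stick towards the stone; the point is on the stick's axis, 31 mm from its plain end.
- dop_pink_mid (a point): Centre of the other, similar dop (63 mm long, shank 6 to 7 mm, pink stone), which stays where it lies; same axes. It lies beside the blue one, 56 mm away; which of the two is on the left changes.
- cradle: Fixed wooden cradle, foot 64 x 116 x 8 mm, with two rails 42 mm apart whose brass V saddles carry the dops, their axes about 37 mm above the table. Between the rails 34 mm of each shank are free for the fingers, down to the foot. Origin: centre of the underside; x runs along the dops (stones at the +x end), y across them.
- soak_pot: Fixed steel pot on a weighted round base of 116 mm. Outside 88 mm, inside 80 mm wide and 32 mm deep, rim 46 mm above the table. Origin: centre of the underside, on the table; z up, x from the pot's middle to the lid's hinge, on the side away from the robot. The hinge pin lies 62 mm out along x, 40 mm above the table, parallel to y.
- pot_floor (a point): Centre of the soak pot's inner floor, 14 mm above the table; axes as soak_pot.
- lid (a joint): Hinge of the dark strap that carries the cap, rad: 0 = strap level, cap over the mouth; grows as it opens up and back, away from the robot, to 2.2. Starts open, leaning back. Stiff: it stays where left; moving it takes about 2 N at the tab. It comes fully down only while cap is between -0.15 and 0.1, as it starts (lugs pass between the thread's ribs).
- tab (a point): On the strap's free end, middle of its outer face (on top when shut; looks back and down when open). The strap is a flat bar 20 mm wide, 4 mm thick. The point is 116 mm from the hinge pin along the strap and 19.5 mm to its outer side; the strap ends 11 mm beyond it. Shut, it is 59.5 mm above the table, 54 mm in front of the pot's middle. Axes as soak_pot, turned with the strap.
- cap (a joint): Turn of the cap in the strap, rad: about 0 at the start (open end of the thread), grows clockwise seen from above, 1.9 = fully home at its stop. The grey knurled cap (103 mm across) is captive; the thread draws it about 4 mm down against a light spring. Turning takes under 0.5 N m, no push is needed, and it does not run back.
- wing (a point): Centre of the red wing grip on the cap's axis: a bar 52 mm long (point x), 14 mm thick (point y), 24 mm high; z points out of the cap. Lid down, it is 76 mm above the table (72 when home), its top 10 mm higher; 11 mm below it is a red collar of 31 mm diameter. Home, the wing lies along the strap; at cap = 0 it is turned 1.9 rad counter-clockwise from that.

How it is judged (in metres and radians):
On the way, in this order (a step that is already met when the one before it is completed fails the run):
1. the dop with the blue stone lies in the pot, let go (horizontal distance between dop_blue_mid and pot_floor below 0.03 m and z of dop_blue_mid in the frame of pot_floor below 0.025 m and contact force between the fingers and dop_blue below 0.1 N), for 0.2 s.
2. the strap is down, the cap over the mouth (value of joint lid below 0.035 rad), for 0.2 s.
At the end, for the whole second after the job is handed in: The dop with the blue stone lies at rest inside the pot, the strap is down (within 0.035 rad) and the cap is screwed home (cap above 1.78 rad of 1.9); the pink dop is still in the cradle (moved less than 15 mm) (horizontal distance between dop_blue_mid and pot_floor below 0.03 m and z of dop_blue_mid in the frame of pot_floor below 0.025 m and linear speed of dop_blue below 0.02 m/s and value of joint lid below 0.035 rad and value of joint cap above 1.78 rad and distance of dop_pink_mid from where it was at the start of the episode below 0.015 m); the robot touches nothing.
It fails at once if the blue dop is dropped more than about 25 mm (falls faster than 0.7 m/s, out of the fingers) (contact force between the fingers and dop_blue below 0.05 N and linear speed of dop_blue above 0.7 m/s).
It fails at once if the pink dop is knocked out of its saddles (distance of dop_pink_mid from where it was at the start of the episode above 0.03 m).
It also fails if it takes over 72 s, if anything falls off the work surface, if the arm or the gripper's body presses on something with over 40 N, if the wrist force passes 120 N, or if a joint passes its speed limit or range.

ROBOT

A 6-joint arm with a two-finger parallel gripper is mounted at the origin on a cart in front of the work surface, level with it; the furniture and walls round the work are solid. World frame = base frame: x ahead of the robot, y to its left, z up, the work surface at z = 0. Lengths are in mm, angles in rad, forces in N, time in s.
With the tool pointing down it reaches from about 275 to 750 mm from the base axis. Payload 10.2 kg.
Tool frame: the origin (TCP) lies midway between the tips of the shut fingers; the grasp point (between the pads) lies 19 mm behind it; y points along the fingers, x is the direction in which the jaws open and shut, and the axes are right-handed (so a half turn about y gives the same grasp; the last joint's range is limited). The gripper opens to 88 mm and grips with 3 to 60 N. Pads are 18 mm wide; open, the fingers measure 123 mm over their backs; the gripper's body (75 mm by 187 mm) begins 45 mm behind the grasp point.
Start: joints at [0.894, 0.313, 1.498, -0, 1.331, -0.223], TCP at [230.165, 471.864, 238.72] pointing down, gripper open.
Joint ranges: [-2.94, 2.94], [-0.97, 2.17], [0.19, 2.56], [-1.23, 4.37], [0.02, 3.11], [-2.88, 2.88]. Speed limits (rad/s): [2.39, 2.39, 3.01, 3.14, 3.14, 3.14].

INTERFACE

Orientations are given as a rotation vector (axis times angle).
In Python, from rig import telemetry, capture, ticket, search_frame, masks_of, landmark_of gives the robot as it stands.
- The arm moves only by the tool carry_out, never from a script. Its argument "motion" is a list of rows, each an object with "delta_pos": the shift along the tool's x, y, z in m, a list of three; "roll": the turn about the tool's y in degrees; "claw": the opening in per cent of the stroke, from 0 (shut) to 100 (fully open). In form: [{"delta_pos": [x, y, z], "roll": roll, "claw": claw}, ...]. A call has 1 to 12 rows; each row shifts and turns the commanded pose from where the row before left it, along the tool's axes as they then stand; what a row does not reach is not made up. A row lasts 1/8 s, in which the tool goes at most 62.5 mm and 10.7 degrees, less where a joint would pass 70% of its speed; a pose out of reach is approached as far as the arm can. A call is refused whole if a number of a shift passes 0.0625 or a number of a turn 10.7, either way. A call with a gripper value outside its range is refused whole. The fingers move at their own pace and stop on an object; "force" is the grip in N (left out, the last holds). Time passes only in rows, so rows that do not move let the fingers close. It gives the time, the measured TCP pose, the force and the opening at its end, in the units of the state.
- telemetry.sense(): the state, without advancing time (a new reading comes with each control period).
- capture(name): name is "scene" or "top" or "wrist"; returns a dict with "frame" (420x560x3 uint8, red, green, blue), "fov_y" (degrees; the focal length in pixels is half the picture's height over the tangent of half this angle, whatever the lens; pixels are square), "cx", "cy" (the principal point, pixels), "dist" ([k1, k2, p1, p2, k3] as OpenCV has them; the pictures are not rectified), "origin" and "rotation" of the camera in the world. Camera axes: x right, y down, z forward; pixel columns grow to the right and rows downward; lengths in mm; the calibration is good to about 2 mm. A picture is of the moment at which its call begins. There is no depth.
- ticket.job_done(): hands the job in, once; it reports no verdict.
Trained networks look in the newest picture that a camera, given by its name, has taken for a name from the list of things; names that differ only in an ending like _2 or _b are one class to them, and where a whole thing is asked for, a point or a joint stands for the part that bears it (a point fixed in the world has none). Each returns a list of dicts, best first, with "score" (0 to 1); they miss things now and then, are a little off and sometimes report something else, mostly with a low value. They report only what shows in the picture. A call takes as long as a camera call.
- search_frame(camera, target): "position" ([x, y, z] in mm, in the coordinates of the camera as it stood for that picture, good to about 4 mm: the middle of the surface that is visible of it).
- masks_of(camera, target): "mask" (420x560 bool, what is visible of it).
- landmark_of(camera, target): "position" ([x, y, z] in mm, in the coordinates of the camera as it stood for that picture, good to about 4 mm: a listed point, or the origin of a listed thing).
The state is a dict: "clock": time; "q": joint angles; "joint_velocities": joint speeds; "tau": joint torques, N m; "eef_pos": TCP position; "tcp_rot": TCP orientation; "ft_force": force on the tool from outside, world axes, zero at the start; "wrist_torque": the same for the moment, N m; "gripper_width": opening from 0.0 (shut) to 1.0 (fully open).
Only numpy, scipy, OpenCV 4.12 (cv2) and the standard library are available. Lean on these libraries where they do the work, as an engineer would, in place of code of your own. Each camera call takes 0.05 s, during which the arm holds its last target. There are 200 camera calls.

## Working session

There is one attempt and no reset: what is moved stays moved. The work goes in short steps, Python scripts to look and compute and a tool call to move; the robot and the scene stay as the last step left them, time stands still between calls to the robot, and variables do not carry over. Pictures are saved under pics/ and viewed, about 8 in all and at most 12, crops included, and the job is handed in when it is done.

Besides the shell and the picture viewer there is one more tool, called after ">>>" as name([rows], argument=value, ...), one row to a line, values as JSON. carry_out: Moves the arm, as the interface text tells. Its arguments: {"type":"object","properties":{"motion":{"type":"array"},"force":{"type":"number"}},"required":["motion"]}

```bash
mkdir -p pics; ls
cat > h.py <<'E'
import numpy as np, cv2
from rig import telemetry, capture, ticket, search_frame, masks_of, landmark_of
from scipy.spatial.transform import Rotation as R
def world(c,p): return np.array(c["rotation"])@np.array(p)+np.array(c["origin"])
def save(c,n): cv2.imwrite(f"pics/{n}.png",c["frame"][:,:,::-1])
def K(c):
    f=210/np.tan(np.radians(c["fov_y"])/2); return np.array([[f,0,c["cx"]],[0,f,c["cy"]],[0,0,1]])
def ray(c,uv):
    p=cv2.undistortPoints(np.array(uv,float).reshape(-1,1,2),K(c),np.array(c["dist"],float)).reshape(-1,2)
    return np.c_[p,np.ones(len(p))]@np.array(c["rotation"]).T
def onz(c,uv,z):
    d=ray(c,uv); o=np.array(c["origin"]); return o+d*((z-o[2])/d[:,2])[:,None]
def proj(c,P):
    r=np.array(c["rotation"]).T; P=(np.atleast_2d(P)-np.array(c["origin"]))@r.T
    return cv2.projectPoints(P,np.zeros(3),np.zeros(3),K(c),np.array(c["dist"],float))[0].reshape(-1,2)
E
python3 - <<'E'
from h import *
np.set_printoptions(precision=1,suppress=True)
s=telemetry.sense(); print(s["clock"],s["eef_pos"],s["tcp_rot"],s["gripper_width"])
for n in ["scene","top","wrist"]:
    c=capture(n); save(c,n+"0"); print(n,np.array(c["origin"]),c["fov_y"])
    for t in ["dop_blue_mid","dop_pink_mid","cradle","soak_pot","pot_floor","tab","wing"]:
        for o in landmark_of(n,t)[:2]: print(" ",t,round(o["score"],2),world(c,o["position"]))
a=cv2.imread("pics/scene0.png");b=cv2.imread("pics/top0.png")
E
```

```text
pics
0.0 [230.  471.7 238.2] [-1.4 -0.9  0.9] 0.9988899723053642
scene [-133.5 -406.4  514.3] 49.907431910704844
  dop_blue_mid 0.59 [ -795.5 -1068.5  -147.8]
  dop_pink_mid 0.65 [ -764.2 -1037.2  -116.5]
  cradle 0.78 [ -762.3 -1035.2  -114.5]
  soak_pot 0.6 [-474.5 -747.5  173.2]
  pot_floor 0.78 [-476.9 -749.8  170.9]
  tab 0.61 [ -824.5 -1097.4  -176.7]
  tab 0.37 [-473.7 -746.6  174.1]
  wing 0.94 [ -770.7 -1043.7  -123. ]
top [349.8 -17.4 923.9] 55.19909231455737
  dop_blue_mid 0.6 [-179.2 -546.4  395. ]
  dop_pink_mid 0.63 [ -90.2 -457.4  484. ]
  cradle 0.71 [-133.2 -500.4  440.9]
  soak_pot 0.7 [ 446.9   79.8 1021.1]
  pot_floor 0.89 [ 432.8   65.6 1006.9]
  pot_floor 0.65 [  82.2 -285.   656.4]
  tab 0.83 [  82.  -285.2  656.1]
  tab 0.59 [ 123.5 -243.7  697.6]
  wing 0.86 [ 127.8 -239.4  701.9]
wrist [166.8 502.7 384.8] 58.068210263291874
```

The camera rotation is a rotation vector, so I'll fix the helper for that.

```bash
sed -i 's/np.array(c\["rotation"\])/R.from_rotvec(c["rotation"]).as_matrix()/g' h.py
python3 - <<'E'
from h import *
np.set_printoptions(precision=1,suppress=True)
s=telemetry.sense(); print(R.from_rotvec(s["tcp_rot"]).as_matrix())
for n in ["scene","top"]:
    c=capture(n); print(n,c["rotation"],c["origin"])
    for t in ["dop_blue_mid","dop_pink_mid","cradle","soak_pot","pot_floor","tab","wing"]:
        for o in landmark_of(n,t)[:2]: print(" ",t,round(o["score"],2),world(c,o["position"]))
E
```

```text
[[ 0.4 -0.  -0.9]
 [ 0.9 -0.   0.4]
 [-0.  -1.   0. ]]
scene [-1.9  1.  -0.6] [-133.5 -406.4  514.3]
  dop_blue_mid 0.45 [ 476.1 -221.8   39.7]
  dop_pink_mid 0.56 [ 487.4 -164.    40.2]
  soak_pot 0.6 [475.9  65.6   2.8]
  pot_floor 0.71 [471.3  68.6  15.5]
  tab 0.75 [605.8  46.1 134.2]
  wing 0.84 [594.   46.4  78.6]
  wing 0.22 [ 487.3 -165.3   38.9]
top [-2.2  2.1 -0.2] [349.8 -17.4 923.9]
  dop_blue_mid 0.39 [ 477.5 -221.1   36.2]
  dop_pink_mid 0.48 [ 489.8 -166.9   37. ]
  cradle 0.7 [ 482.2 -189.4    5.8]
  soak_pot 0.81 [472.   65.2   0.9]
  soak_pot 0.23 [ 481.2 -194.4    5.1]
  pot_floor 0.55 [472.9  65.5  11.9]
  tab 0.74 [605.3  44.8 133.2]
  wing 0.69 [593.7  44.3  79.8]
```

View pics/scene0.png

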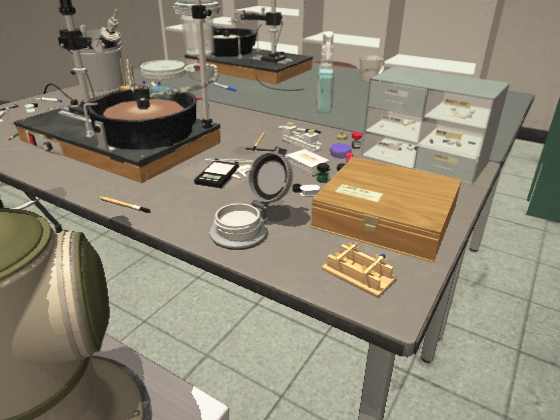

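View pics/top0.png

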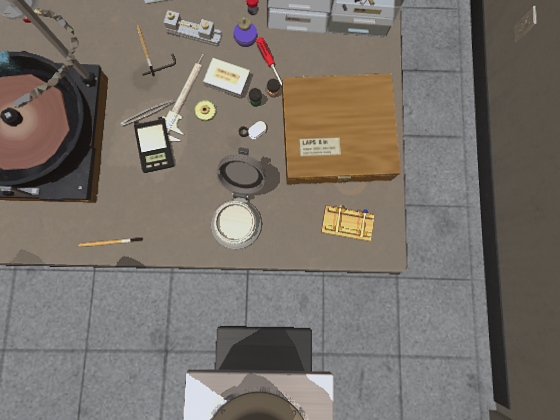

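The scene view shows the cradle at about (360,268) with the blue dop on its right, the open pot at (238,222) and the lid leaning back at (270,178). In the top view the pot is at (236,223), the blue dop near (366,222) and the pink one near (340,218). The wooden box behind the cradle ends at row 180. Next I'll refine the dop axis and print the tool axes.

Run:
```python
from h import *
np.set_printoptions(precision=3,suppress=True)
s=telemetry.sense(); print(s["q"]); print(R.from_rotvec(s["tcp_rot"]).as_matrix())
tile=[]
for n in ["scene","top"]:
    c=capture(n)
    for t in ["dop_blue_mid","dop_pink_mid"]:
        for o in masks_of(n,t)[:1]:
            v,u=np.nonzero(o["mask"]); P=onz(c,np.c_[u,v],37)[:,:2]
            m=P.mean(0); w,V=np.linalg.eigh(np.cov((P-m).T)); a=V[:,1]*np.sign(V[0,1]); d=(P-m)@a
            print(n,t,round(o["score"],2),len(u),"centre",m+a*(d.max()+d.min())/2,"yaw",np.arctan2(a[1],a[0]),"len",np.ptp(d))
    if n=="top":
        print("box front edge",onz(c,[[285,180],[398,180]],80)[:,:2], onz(c,[[285,180],[398,180]],0)[:,:2])
        for t in ["soak_pot","pot_floor"]:
          for o in masks_of(n,t)[:1]:
            v,u=np.nonzero(o["mask"]); print(t,len(u),onz(c,[[ (u.min()+u.max())/2,(v.min()+v.max())/2]],10))
        tile.append(cv2.resize(c["frame"][150:270,200:400],(800,480),interpolation=cv2.INTER_CUBIC))
cv2.imwrite("pics/top_crop.png",tile[0][:,:,::-1])
```

```text
[ 0.894  0.313  1.498 -0.     1.331 -0.223]
[[ 0.438  0.    -0.899]
 [ 0.899  0.     0.438]
 [ 0.    -1.    -0.   ]]
scene dop_pink_mid 0.49 68 centre [ 490.453 -166.235] yaw -0.1428671499287994 len 63.29884663695697
top dop_blue_mid 0.54 29 centre [ 481.905 -221.989] yaw -0.15713476078816324 len 53.49144902795307
box front edge [[ 561.2    -43.875]
 [ 568.11  -288.621]] [[ 581.242  -46.383]
 [ 588.806 -314.33 ]]
soak_pot 3737 [[533.931  61.846  10.   ]]
pot_floor 3699 [[533.931  61.846  10.   ]]
```

View pics/top_crop.png

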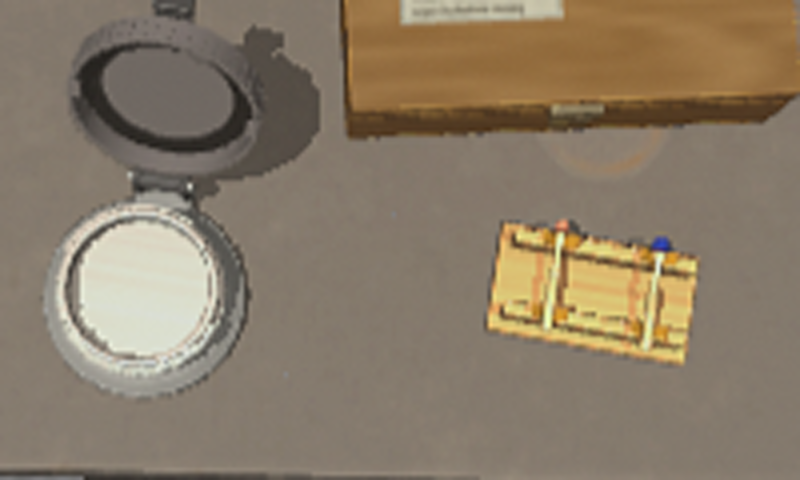

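The crop shows the blue dop running from its plain end at crop (648,348) to the stone tip at (661,240). The pot floor is centred at about (143,287) and the hinge is at (163,188). I'll turn these into positions and plan the first move.

```bash
cat >> h.py <<'E'
def plan(target,yaw=None):
    """remaining shift in tool axes (mm) and roll (deg) to reach world TCP target; yaw=heading of tool x"""
    s=telemetry.sense(); M=R.from_rotvec(s["tcp_rot"]).as_matrix()
    y0=np.degrees(np.arctan2(M[1,0],M[0,0]))
    print("TCP",np.round(s["eef_pos"],1),"yawx",round(y0,1),"q",np.round(s["q"],2),"F",np.round(s["ft_force"],1),"w",round(s["gripper_width"]*88,1),"t",s["clock"])
    if target is not None: print("shift tool xyz",np.round(M.T@(np.array(target)-s["eef_pos"]),1), "roll(+cw)",None if yaw is None else round(y0-yaw,1))
E
python3 - <<'E'
from h import *
np.set_printoptions(precision=1,suppress=True)
c=capture("top"); q=lambda x,y:[199.6+x/4,149.6+y/4]
e=onz(c,[q(648,348),q(661,240),q(548,325),q(563,222),q(163,188)],37)
print(e, np.degrees(np.arctan2(*(e[1]-e[0])[1::-1])),np.degrees(np.arctan2(*(e[3]-e[2])[1::-1])))
fl=onz(c,[q(143,287)],14); print("floor",fl); hg=onz(c,[q(163,188)],45)[0]; print("hinge",hg, np.degrees(np.arctan2(*(hg-fl[0])[1::-1])))
cr=onz(c,[q(502,221),q(697,257),q(686,364),q(489,330)],8);print(cr)
plan([478,-221,180],79)
E
```

```text
[[ 447.6 -218.2   37. ]
 [ 508.8 -226.2   37. ]
 [ 459.  -162.6   37. ]
 [ 517.5 -171.1   37. ]
 [ 530.7   54.3   37. ]] -7.427535760149217 -8.22589010609502
floor [[477.5  65.3  14. ]]
hinge [529.1  53.7  45. ] -12.682168968891103
[[ 522.6 -140.6    8. ]
 [ 504.5 -253.8    8. ]
 [ 442.2 -246.5    8. ]
 [ 458.7 -133.4    8. ]]
TCP [230.2 471.9 238.7] yawx 64.0 q [ 0.9  0.3  1.5  0.   1.3 -0.2] F [0.4 0.8 0.4] w 87.9 t 2.45
shift tool xyz [-514.1   58.7 -526.5] roll(+cw) -15.0
```

>>> carry_out([
  {"delta_pos":[-0.0428,0.0049,-0.0438],"roll":0,"claw":40},
  {"delta_pos":[-0.0428,0.0049,-0.0438],"roll":0,"claw":40},
  {"delta_pos":[-0.0428,0.0049,-0.0438],"roll":0,"claw":40},
  {"delta_pos":[-0.0428,0.0049,-0.0438],"roll":0,"claw":40},
  {"delta_pos":[-0.0428,0.0049,-0.0438],"roll":0,"claw":40},
  {"delta_pos":[-0.0428,0.0049,-0.0438],"roll":0,"claw":40},
  {"delta_pos":[-0.0428,0.0049,-0.0438],"roll":0,"claw":40},
  {"delta_pos":[-0.0428,0.0049,-0.0438],"roll":0,"claw":40},
  {"delta_pos":[-0.0428,0.0049,-0.0438],"roll":0,"claw":40},
  {"delta_pos":[-0.0428,0.0049,-0.0438],"roll":0,"claw":40},
  {"delta_pos":[-0.0428,0.0049,-0.0438],"roll":0,"claw":40},
  {"delta_pos":[-0.0428,0.0049,-0.0438],"roll":0,"claw":40},
], force=15)

```text
clock: 3.95
eef_pos: [477.8, -222.3, 179.8]
tcp_rot: [-1.391, -0.869, 0.868]
ft_force: [0.2, 0.3, 0.3]
gripper_width: 0.402
```

>>> carry_out([
  {"delta_pos":[0,0,0],"roll":-9,"claw":40},
  {"delta_pos":[0,0,0],"roll":-8.5,"claw":40},
  {"delta_pos":[0,0.02,0],"roll":0,"claw":40},
  {"delta_pos":[0,0.02,0],"roll":0,"claw":40},
  {"delta_pos":[0,0,0],"roll":0,"claw":40},
])

```text
clock: 4.58
eef_pos: [476.9, -219.8, 139.0]
tcp_rot: [-1.273, -1.098, 1.099]
ft_force: [1.3, 0.1, 0.8]
gripper_width: 0.402
```

Run:
```python
from h import *
np.set_printoptions(precision=1,suppress=True)
plan([477.5,-221.7,110],81.5)
c=capture("wrist"); save(c,"w1")
for t in ["dop_blue_mid","dop_pink_mid"]:
    for o in landmark_of("wrist",t)[:2]: print(t,round(o["score"],2),world(c,o["position"]))
    for o in masks_of("wrist",t)[:1]:
        v,u=np.nonzero(o["mask"]); P=onz(c,np.c_[u,v],37)[:,:2]
        m=P.mean(0); w,V=np.linalg.eigh(np.cov((P-m).T)); a=V[:,1]*np.sign(V[0,1]); d=(P-m)@a
        print(round(o["score"],2),len(u),"c",m+a*(d.max()+d.min())/2,"yaw",np.degrees(np.arctan2(a[1],a[0])),"len",np.ptp(d))
s=capture("scene"); im=np.vstack([cv2.resize(c["frame"],(400,300)),cv2.resize(s["frame"][110:310,290:556],(400,300))]);cv2.imwrite("pics/w1b.png",im[:,:,::-1])
```

```text
TCP [ 476.9 -219.8  139. ] yawx 81.5 q [-0.7  0.4  1.6 -0.   1.1 -2.1] F [1.3 0.1 0.8] w 35.4 t 4.575
shift tool xyz [-1.8 29.  -0.9] roll(+cw) -0.0
dop_blue_mid 0.71 [ 475.1 -217.6   37.7]
0.73 773 c [ 477.  -221.2] yaw -8.85208888132135 len 65.89012211491021
dop_pink_mid 0.8 [ 486.7 -165.5   36.1]
0.98 802 c [ 486.3 -165.9] yaw -8.362277383870259 len 63.978514088191844
```

View pics/w1b.png

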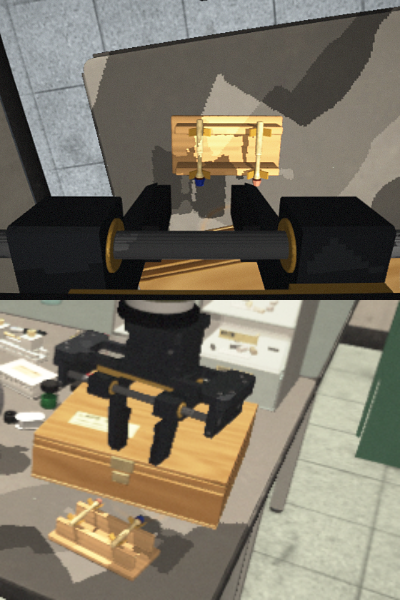

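The wrist view (top half) shows both dops between and beside the fingers, blue on the left. The scene view shows the gripper clear of the box, with its wide body along the jaws. Now I'll descend, grip and lift.

>>> carry_out([
  {"delta_pos":[-0.0015,0.05,0],"roll":0,"claw":40},
  {"delta_pos":[0,0.04,0],"roll":0,"claw":40},
  {"delta_pos":[0,0.023,0],"roll":0,"claw":40},
  {"delta_pos":[0,0,0],"roll":0,"claw":40},
  {"delta_pos":[0,0,0],"roll":0,"claw":0},
  {"delta_pos":[0,0,0],"roll":0,"claw":0},
  {"delta_pos":[0,0,0],"roll":0,"claw":0},
  {"delta_pos":[0,0,0],"roll":0,"claw":0},
  {"delta_pos":[0,0,0],"roll":0,"claw":0},
], force=15)

```text
clock: 6.0
eef_pos: [477.6, -221.2, 27.6]
tcp_rot: [-1.276, -1.1, 1.099]
ft_force: [1.0, 6.0, 5.2]
gripper_width: 0.074
```

>>> carry_out([
  {"delta_pos":[0,0,0],"roll":0,"claw":0},
  {"delta_pos":[0,-0.01,0],"roll":0,"claw":0},
  {"delta_pos":[0,-0.03,0],"roll":0,"claw":0},
  {"delta_pos":[0,-0.05,0],"roll":0,"claw":0},
  {"delta_pos":[0,-0.04,0],"roll":0,"claw":0},
  {"delta_pos":[0,0,0],"roll":0,"claw":0},
])

```text
clock: 6.75
eef_pos: [478.1, -222.6, 160.2]
tcp_rot: [-1.282, -1.101, 1.1]
ft_force: [0.2, -0.4, -0.5]
gripper_width: 0.073
```

Run:
```python
from h import *
np.set_printoptions(precision=1,suppress=True)
plan([474,66,157],81.5)
c=capture("wrist"); 
for t in ["dop_blue_mid","dop_pink_mid"]:
    for o in landmark_of("wrist",t)[:2]: print(t,round(o["score"],2),world(c,o["position"]))
s=capture("scene"); im=np.vstack([cv2.resize(c["frame"],(400,300)),cv2.resize(s["frame"][110:310,290:556],(400,300))]);cv2.imwrite("pics/w2b.png",im[:,:,::-1])
```

```text
TCP [ 478.1 -222.6  160.2] yawx 81.5 q [-0.7  0.4  1.6 -0.   1.1 -2.1] F [ 0.2 -0.4 -0.5] w 6.5 t 6.75
shift tool xyz [284.8   2.   46.7] roll(+cw) -0.0
dop_blue_mid 0.73 [ 475.  -219.7  168.9]
dop_pink_mid 0.58 [ 486.4 -163.4   37. ]
```

View pics/w2b.png

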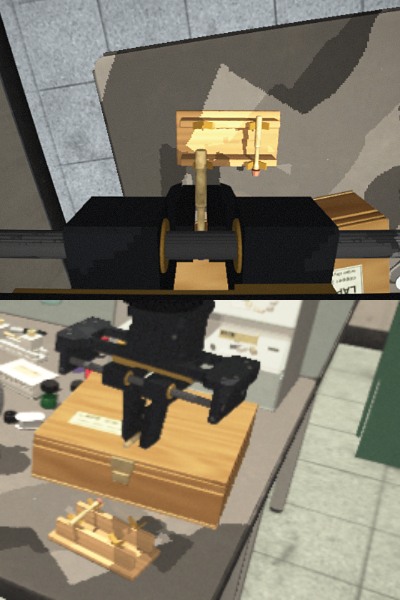

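The dop is held level in the fingers, and the pink dop is still in the cradle. Now I'll move over the pot.

>>> carry_out([
  {"delta_pos":[0.0475,0,0.0078],"roll":0,"claw":0},
  {"delta_pos":[0.0475,0,0.0078],"roll":0,"claw":0},
  {"delta_pos":[0.0475,0,0.0078],"roll":0,"claw":0},
  {"delta_pos":[0.0475,0,0.0078],"roll":0,"claw":0},
  {"delta_pos":[0.0475,0,0.0078],"roll":0,"claw":0},
  {"delta_pos":[0.0475,0,0.0078],"roll":0,"claw":0},
  {"delta_pos":[0,0,0],"roll":0,"claw":0},
])

```text
clock: 7.82
eef_pos: [472.2, 69.5, 156.0]
tcp_rot: [-1.272, -1.101, 1.103]
ft_force: [0.7, -1.2, -0.3]
gripper_width: 0.074
```

Run:
```python
from h import *
np.set_printoptions(precision=1,suppress=True)
plan([474,66,15.5],81.5)
for n in ["wrist","scene"]:
  c=capture(n); save(c,n+"3")
  for t in ["dop_blue_mid","pot_floor","soak_pot","tab"]:
    for o in landmark_of(n,t)[:2]: print(n,t,round(o["score"],2),world(c,o["position"]))
```

```text
TCP [472.2  69.5 156. ] yawx 81.7 q [-0.1  0.3  1.8  0.   1.1 -1.5] F [ 0.7 -1.2 -0.3] w 6.6 t 7.825
shift tool xyz [ -3.2 140.5  -2.6] roll(+cw) 0.2
wrist dop_blue_mid 0.83 [471.8  69.7 163.5]
wrist pot_floor 0.61 [476.1  63.4  11.4]
wrist soak_pot 0.68 [470.9  63.5   4.1]
wrist tab 0.45 [473.7  61.4   3.6]
scene dop_blue_mid 0.43 [471.4  66.9 165.8]
scene dop_blue_mid 0.4 [473.7  67.6  -0.8]
scene pot_floor 0.55 [471.1  66.4  18. ]
scene soak_pot 0.63 [476.8  66.6  -0.2]
scene tab 0.89 [606.6  42.7 131.1]
```

View pics/wrist3.png

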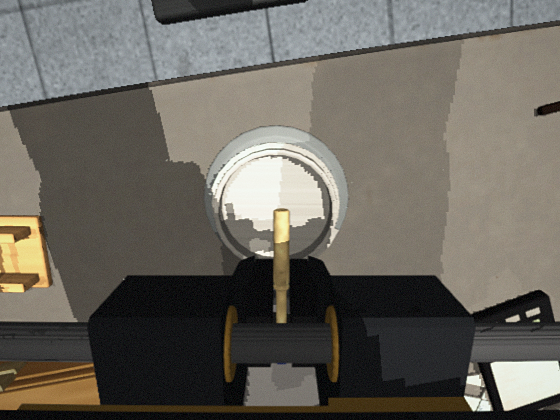

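The wrist view shows the pot centred near (275,195) and the dop along its mid-line. I'll correct sideways by about 4 mm and lower.

>>> carry_out([
  {"delta_pos":[-0.0038,0,-0.0022],"roll":0,"claw":0},
  {"delta_pos":[0,0.05,0],"roll":0,"claw":0},
  {"delta_pos":[0,0.04,0],"roll":0,"claw":0},
  {"delta_pos":[0,0.03,0],"roll":0,"claw":0},
  {"delta_pos":[0,0.012,0],"roll":0,"claw":0},
  {"delta_pos":[0,0.006,0],"roll":0,"claw":0},
  {"delta_pos":[0,0,0],"roll":0,"claw":0},
])

```text
clock: 9.2
eef_pos: [475.1, 63.0, 19.5]
tcp_rot: [-1.276, -1.1, 1.099]
ft_force: [0.3, -0.6, 0.1]
gripper_width: 0.075
```

>>> carry_out([
  {"delta_pos":[0,0.003,0],"roll":0,"claw":0},
  {"delta_pos":[0,0,0],"roll":0,"claw":0},
  {"delta_pos":[0,0,0],"roll":0,"claw":14},
  {"delta_pos":[0,0,0],"roll":0,"claw":22},
  {"delta_pos":[0,0,0],"roll":0,"claw":25},
  {"delta_pos":[0,0,0],"roll":0,"claw":25},
  {"delta_pos":[0,0,0],"roll":0,"claw":25},
])

```text
clock: 10.07
eef_pos: [474.6, 63.0, 15.9]
tcp_rot: [-1.276, -1.099, 1.099]
ft_force: [-0.0, -0.1, 0.2]
gripper_width: 0.252
```

>>> carry_out([
  {"delta_pos":[0,-0.01,0],"roll":0,"claw":25},
  {"delta_pos":[0,-0.03,0],"roll":0,"claw":25},
  {"delta_pos":[0,-0.05,0],"roll":0,"claw":25},
  {"delta_pos":[0,-0.05,0],"roll":0,"claw":25},
  {"delta_pos":[0,0,0],"roll":0,"claw":25},
])

```text
clock: 10.7
eef_pos: [476.2, 63.0, 159.7]
tcp_rot: [-1.281, -1.105, 1.096]
ft_force: [1.1, -0.6, -0.3]
gripper_width: 0.253
```

Run:
```python
from h import *
np.set_printoptions(precision=1,suppress=True)
plan(None)
for n in ["wrist","scene"]:
  c=capture(n); save(c,n+"4")
  for t in ["dop_blue_mid","dop_pink_mid","tab","wing","lid"]:
    for o in landmark_of(n,t)[:1]: print(n,t,round(o["score"],2),world(c,o["position"]))
```

```text
TCP [476.2  63.  159.7] yawx 81.5 q [-0.1  0.3  1.7 -0.   1.1 -1.5] F [ 1.1 -0.6 -0.3] w 22.2 t 10.7
wrist dop_blue_mid 0.37 [469.7  63.5   0.5]
wrist wing 0.86 [593.1  44.4  73.3]Traceback (most recent call last):
  File "<stdin>", line 7, in <module>
ValueError: it knows: cradle, dop_blue_mid, dop_pink_mid, pot_floor, soak_pot, tab, wing
```

View pics/wrist4.png

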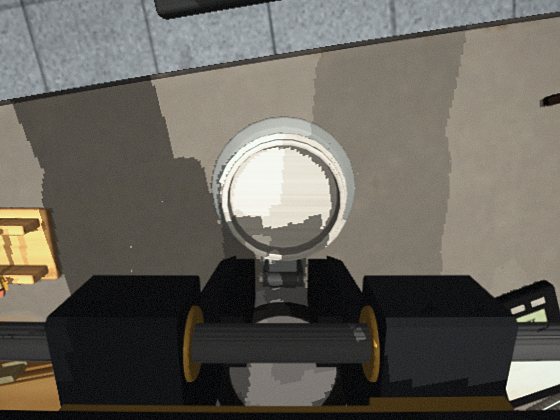

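The dop isn't obvious on the overexposed pot floor at (283,195), so I'll zoom in with contrast.

Run:
```python
from h import *
np.set_printoptions(precision=1,suppress=True)
a=cv2.imread("pics/wrist4.png")[110:280,200:370]
c=capture("top"); t=c["frame"][190:250,205:265,::-1]
s=capture("scene"); save(s,"scene4b"); b=s["frame"][195:250,205:275,::-1]
for n,cc in (("top",c),("scene",s)):
  for k in ["dop_blue_mid","tab","wing"]:
    for o in landmark_of(n,k)[:1]: print(n,k,round(o["score"],2),world(cc,o["position"]))
    if k[0]=="d":
      for o in masks_of(n,k)[:2]:
        v,u=np.nonzero(o["mask"]); print("mask",o["score"],len(u),u.mean(),v.mean())
g=lambda x:np.where(x>200,(x.astype(float)-200)*4.6,x*.5).clip(0,255).astype(np.uint8)
cv2.imwrite("pics/z4.png",np.vstack([np.hstack([cv2.resize(x,(266,266)) for x in (a,t,b)]),np.hstack([cv2.resize(g(x),(266,266)) for x in (a,t,b)])]))
```

```text
top tab 0.56 [604.   44.7 132.6]
scene dop_blue_mid 0.26 [ 482.9 -191.2    4.2]
scene tab 0.71 [604.8  43.5 133.3]
scene wing 0.78 [595.8  45.3  79.6]
```

View pics/z4.png

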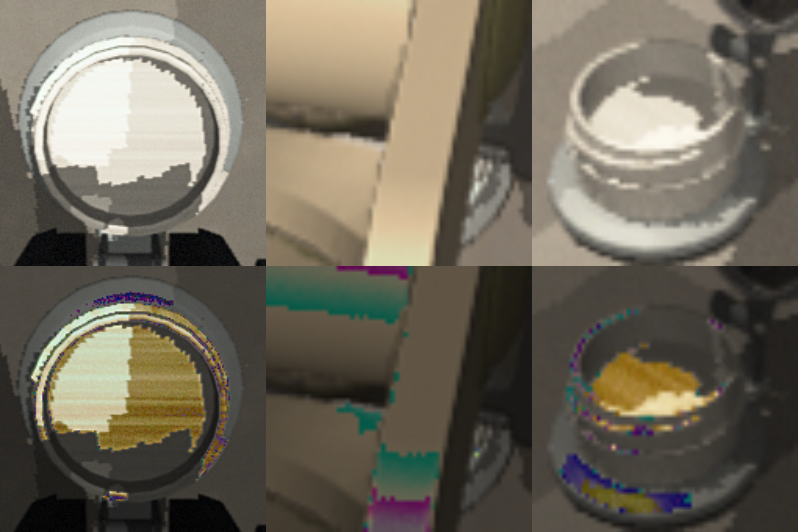

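The pot looks empty here. I'll look for the blue stone's colour in all the pictures before deciding anything.

Run:
```python
from h import *
np.set_printoptions(precision=1,suppress=True)
w=capture("wrist"); s=capture("scene")
for n,c in (("wrist",w),("scene",s)):
  for k in ["dop_blue_mid","dop_pink_mid"]:
    for o in masks_of(n,k)[:3]:
        v,u=np.nonzero(o["mask"]); print(n,k,"mask",round(o["score"],2),len(u),u.min(),u.max(),v.min(),v.max())
def blue(im):
  h=cv2.cvtColor(im,cv2.COLOR_RGB2HSV); m=((h[...,0]>108)&(h[...,0]<128)&(h[...,1]>130)&(h[...,2]>40)).astype(np.uint8)
  n,_,st,_=cv2.connectedComponentsWithStats(m); return [tuple(x) for x in st[1:] if x[4]>=3]
for f in ["scene0","wrist3","scene3","wrist4","scene4b"]: print(f,blue(cv2.imread(f"pics/{f}.png")[:,:,::-1]))
sc=s["frame"][60:270,180:390,::-1]; wf=w["frame"][180:420,150:420,::-1]
cv2.imwrite("pics/z5.png",np.hstack([cv2.resize(sc,(400,400),interpolation=2),cv2.resize((wf.astype(float)*1.5).clip(0,255).astype(np.uint8),(400,400),interpolation=2)]))
```

```text
scene dop_blue_mid mask 0.37 4033 210 292 148 248
scene dop_pink_mid mask 0.54 1823 248 293 152 202
scene dop_pink_mid mask 0.23 4185 208 293 147 249
scene0 [(np.int32(158), np.int32(82), np.int32(2), np.int32(2), np.int32(3)), (np.int32(228), np.int32(87), np.int32(8), np.int32(4), np.int32(17)), (np.int32(59), np.int32(100), np.int32(2), np.int32(2), np.int32(3)), (np.int32(382), np.int32(254), np.int32(3), np.int32(3), np.int32(5))]
wrist3 [(np.int32(278), np.int32(363), np.int32(5), np.int32(1), np.int32(5))]
scene3 [(np.int32(59), np.int32(100), np.int32(2), np.int32(2), np.int32(3)), (np.int32(245), np.int32(151), np.int32(2), np.int32(4), np.int32(4))]
wrist4 []
scene4b [(np.int32(59), np.int32(100), np.int32(2), np.int32(2), np.int32(3))]
```

View pics/z5.png

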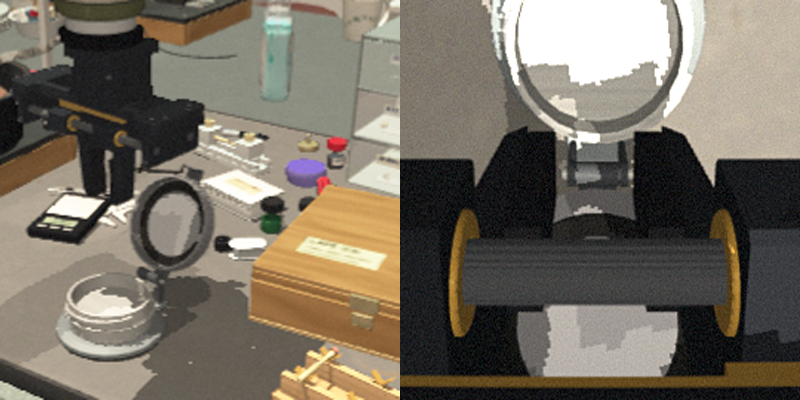

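Neither view shows the dop in the fingers, and the pot's hinge side lies in the gripper's shadow. I'll move the arm aside so the top and wrist cameras can see into the pot.

>>> carry_out([
  {"delta_pos":[0.03,-0.04,0],"roll":0,"claw":25},
  {"delta_pos":[0.045,-0.04,0],"roll":0,"claw":25},
  {"delta_pos":[0.045,0,0],"roll":0,"claw":25},
  {"delta_pos":[0.03,0,0],"roll":0,"claw":25},
  {"delta_pos":[0,0,0],"roll":0,"claw":25},
])

```text
clock: 12.38
eef_pos: [496.6, 212.7, 235.6]
tcp_rot: [-1.274, -1.101, 1.101]
ft_force: [-0.4, -0.7, 0.0]
gripper_width: 0.25
```

Run:
```python
from h import *
np.set_printoptions(precision=1,suppress=True)
plan(None)
P=[474,65,14]; im=[]
for n in ["top","wrist","scene"]:
  c=capture(n); save(c,n+"6")
  for k in ["dop_blue_mid","dop_pink_mid","pot_floor"]:
    for o in landmark_of(n,k)[:2]: print(n,k,round(o["score"],2),world(c,o["position"]))
  u,v=proj(c,P)[0].astype(int); h=45 if n!="wrist" else 85; f=c["frame"][max(v-h,0):v+h,max(u-h,0):u+h,::-1].copy()
  print(n,u,v); im.append(cv2.resize(f,(266,266),interpolation=2))
t=np.hstack(im); g=(255*(t/255.)**0.45).astype(np.uint8)
cv2.imwrite("pics/z6.png",np.vstack([t,g]))
```

```text
TCP [496.6 212.7 235.6] yawx 81.6 q [ 0.2  0.3  1.5  0.   1.3 -1.2] F [-0.4 -0.7  0. ] w 22.0 t 12.375
top dop_pink_mid 0.48 [ 487.8 -163.5   36.8]
top pot_floor 0.64 [474.1  64.7  13.6]
top 235 222
wrist pot_floor 0.68 [471.5  66.3  13.1]
wrist 132 180
scene dop_pink_mid 0.49 [ 487.7 -166.6   42.1]
scene pot_floor 0.63 [473.8  64.6  16.5]
scene 237 227
```

View pics/z6.png

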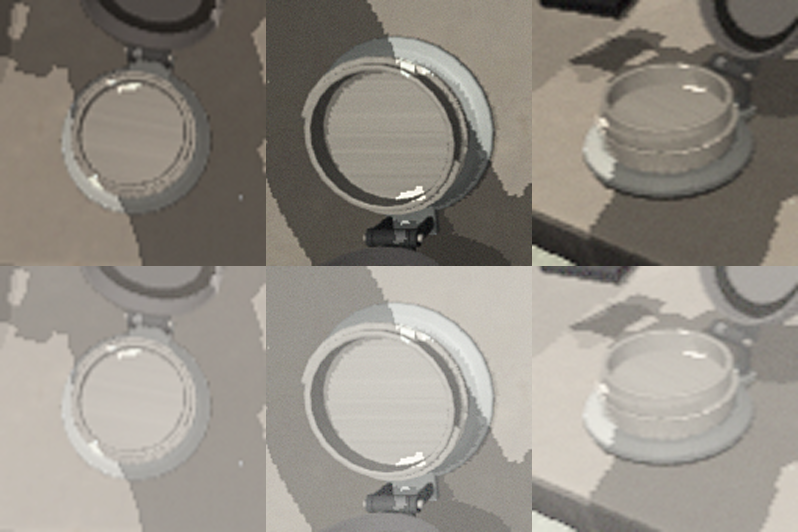

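All three views show a uniform streaky disc with no dop, but that disc looks higher than a floor at z = 14 should. It could be an opaque liquid surface hiding the dop, so I'll measure its height.

Run:
```python
from h import *
from scipy.optimize import least_squares
from types import SimpleNamespace
np.set_printoptions(precision=1,suppress=True)
c=capture("wrist"); f=cv2.GaussianBlur(cv2.cvtColor(c["frame"],6+1),(0,0),0.8).astype(float)
print("cam",np.array(c["origin"]))
a=np.linspace(0,2*np.pi,120,endpoint=False)
def score(x,y,z,r):   # mean outward brightness drop across circle
    P=lambda rr: proj(c,np.c_[x+rr*np.cos(a),y+rr*np.sin(a),0*a+z]).astype(np.float32)
    s=lambda p: cv2.remap(f,p[:,0].copy(),p[:,1].copy(),1)[:,0]
    return s(P(r-1.5))-s(P(r+1.5))
for z in (14,18,22,26,30,34,38,42):
    best=max((np.clip(score(x,y,z,r),-5,25).mean(),x,y,r) for r in (39,40) for x in range(466,484,1) for y in range(58,74,1))
    print(z,best)
# cross-section along camera->pot horizontal direction at wall: brightness vs radius
u,v=proj(c,[473.5,65.5,14])[0]; print(u,v); print(f[int(v),int(u)-60:int(u)+70].astype(int))
```

```text
cam [427.2 221.8 382. ]
14 (np.float64(21.709724934895835), 476, 59, 40)
18 (np.float64(22.1484619140625), 475, 61, 40)
22 (np.float64(21.563753255208333), 474, 63, 40)
26 (np.float64(21.926863606770834), 474, 64, 39)
30 (np.float64(21.809138997395834), 473, 66, 39)
34 (np.float64(21.660636393229165), 472, 68, 39)
38 (np.float64(21.437703450520832), 471, 69, 39)
42 (np.float64(21.0675537109375), 471, 70, 39)
131.8791076837288 179.68022226910642
[132 145 137 105  68  51  50  52  51  50  50  59  80  99 112 128 143 149
 149 148 147 148 148 149 150 150 149 149 149 149 150 150 151 151 150 150
 150 150 151 151 151 150 149 151 151 151 150 150 150 150 150 150 150 151
 150 149 150 151 150 150 149 149 150 151 151 150 150 150 150 150 150 148
 148 149 149 149 149 149 149 149 150 150 150 150 149 149 149 150 149 147
 146 147 147 135  99  63  51  51  56  76 108 131 132 104  72  66  70  72
  84 116 152 170 177 176 175 174 174 175 165 139 105 101 126 142 147 147
 148 149 148 147]
```

The disc's outline fits the pot's axis (473,66) only at a height of about 30 mm, so it is an opaque liquid surface and the dop lies hidden underneath. The dop was held (opening 6.6 mm) until release inside the pot, and it doesn't show anywhere else. Next I'll stage the closed fingers behind the strap.

Run:
```python
from h import *
plan([646,38,235],81)
c=capture("scene")
for k in ["tab","wing"]:
    for o in landmark_of("scene",k)[:1]: print(k,round(o["score"],2),np.round(world(c,o["position"]),1))
```

```text
TCP [496.9 211.3 235.9] yawx 81.5 q [ 0.19  0.35  1.46 -0.    1.34 -1.24] F [-0.4 -0.3  0. ] w 21.7 t 13.025
shift tool xyz [-149.3    0.9 -173.2] roll(+cw) 0.5
tab 0.64 [608.3  43.1 133.5]
wing 0.86 [595.8  43.2  80.2]
```

>>> carry_out([
  {"delta_pos":[-0.0373,0,-0.0433],"roll":0,"claw":0},
  {"delta_pos":[-0.0373,0,-0.0433],"roll":0,"claw":0},
  {"delta_pos":[-0.0373,0,-0.0433],"roll":0,"claw":0},
  {"delta_pos":[-0.0373,0,-0.0433],"roll":0.5,"claw":0},
  {"delta_pos":[0,0,0],"roll":0,"claw":0},
  {"delta_pos":[0,0,0],"roll":0,"claw":0},
])

```text
clock: 13.92
eef_pos: [645.8, 38.7, 235.7]
tcp_rot: [-1.279, -1.092, 1.093]
ft_force: [0.3, -0.2, -0.0]
gripper_width: 0.009
```

```bash
cat >> h.py <<'E'
C=np.array([473.7,65.3]); PSI=np.radians(-9); EX=np.array([np.cos(PSI),np.sin(PSI)]); EY=np.array([-EX[1],EX[0]])
def pot():
    s=telemetry.sense(); d=np.array(s["eef_pos"][:2])-C; print("pot frame r,y,z",np.round([d@EX,d@EY,s["eef_pos"][2]],1),"t",s["clock"],"F",np.round(s["ft_force"],1))
E
python3 -c "
from h import *
plan(None);pot()"
```

```text
TCP [645.8  38.7 235.7] yawx 81.0 q [-0.12  0.59  1.08  0.    1.46 -1.53] F [ 0.3 -0.2 -0. ] w 0.8 t 13.925
pot frame r,y,z [174.1   0.6 235.7] t 13.925 F [ 0.3 -0.2 -0. ]
```

>>> carry_out([
  {"delta_pos":[0,0.04,0],"roll":0,"claw":0},
  {"delta_pos":[0,0.04,0],"roll":0,"claw":0},
  {"delta_pos":[0,0.03,0],"roll":0,"claw":0},
  {"delta_pos":[0,0,0.0125],"roll":0,"claw":0},
  {"delta_pos":[0,0,0.0125],"roll":0,"claw":0},
  {"delta_pos":[0,-0.0075,0.0125],"roll":0,"claw":0},
  {"delta_pos":[0,-0.0075,0.0125],"roll":0,"claw":0},
  {"delta_pos":[0,0,0],"roll":0,"claw":0},
])

```text
clock: 14.92
eef_pos: [596.1, 46.5, 142.1]
tcp_rot: [-1.28, -1.094, 1.093]
ft_force: [-0.3, -0.9, 0.3]
gripper_width: -0.0
```

```bash
cat > lid.py <<'E'
from h import *
pot()
for n in ["scene","top","wrist"]:
    c=capture(n)
    for k in ["tab","wing"]:
        for o in landmark_of(n,k)[:1]:
            p=world(c,o["position"]); r=(p[:2]-C)@EX-62; z=p[2]-40
            L=(170.46 if k=="tab" else 180-np.degrees(np.arctan2(36,62)))-np.degrees(np.arctan2(z,r))
            print(n,k,round(o["score"],2),np.round(p,1),"lid deg",round(L,1))
E
python3 lid.py
```

```text
pot frame r,y,z [123.8   0.6 142.1] t 14.925 F [-0.3 -0.9  0.3]
scene tab 0.62 [579.9  49.4 149.3] lid deg 103.0
scene wing 0.79 [588.5  49.2  92.2] lid deg 105.8
wrist wing 0.28 [474.9  66.2  -0. ] lid deg 296.5
```

>>> carry_out([
  {"delta_pos":[0,-0.0028,0.0108],"roll":0,"claw":0},
  {"delta_pos":[0,-0.0028,0.0108],"roll":0,"claw":0},
  {"delta_pos":[0,-0.0028,0.0108],"roll":0,"claw":0},
  {"delta_pos":[0,-0.0013,0.0148],"roll":0,"claw":0},
  {"delta_pos":[0,-0.0013,0.0148],"roll":0,"claw":0},
  {"delta_pos":[0,0.003,0.0144],"roll":0,"claw":0},
  {"delta_pos":[0,0.003,0.0144],"roll":0,"claw":0},
  {"delta_pos":[0,0.007,0.0132],"roll":0,"claw":0},
  {"delta_pos":[0,0.007,0.0132],"roll":0,"claw":0},
  {"delta_pos":[0,0,0],"roll":0,"claw":0},
])

```text
clock: 16.62
eef_pos: [479.8, 64.7, 131.9]
tcp_rot: [-1.278, -1.092, 1.094]
ft_force: [0.2, 0.4, 0.2]
gripper_width: 0.002
```

```bash
python3 lid.py
```

```text
pot frame r,y,z [  6.1   0.3 131.9] t 16.625 F [0.2 0.4 0.2]
scene tab 0.73 [ 485.2 -163.9   37.7] lid deg 341.5
scene wing 0.57 [514.6  57.2 114.7] lid deg 44.6
wrist tab 0.75 [456.   66.9 131.3] lid deg 39.3
wrist wing 0.89 [510.1  56.8 107.8] lid deg 39.8
```

>>> carry_out([
  {"delta_pos":[0,0.0095,0.0105],"roll":0,"claw":0},
  {"delta_pos":[0,0.0095,0.0105],"roll":0,"claw":0},
  {"delta_pos":[0,0.0125,0.008],"roll":0,"claw":0},
  {"delta_pos":[0,0.0125,0.008],"roll":0,"claw":0},
  {"delta_pos":[0,0.0093,0.0033],"roll":0,"claw":0},
  {"delta_pos":[0,0.0093,0.0033],"roll":0,"claw":0},
  {"delta_pos":[0,0.008,0.0033],"roll":0,"claw":0},
  {"delta_pos":[0,0,0],"roll":0,"claw":0},
])

```text
clock: 18.08
eef_pos: [434.2, 71.8, 60.8]
tcp_rot: [-1.278, -1.092, 1.093]
ft_force: [-0.2, -0.2, 0.2]
gripper_width: 0.003
```

```bash
python3 lid.py
```

```text
pot frame r,y,z [-40.1   0.2  60.8] t 18.075 F [-0.2 -0.2  0.2]
scene tab 0.95 [418.8  73.8  59.4] lid deg -0.2
scene wing 0.94 [474.3  64.5  78.4] lid deg 2.0
wrist tab 0.67 [414.7  72.7  62.4] lid deg 0.9
wrist wing 0.92 [471.6  64.1  75. ] lid deg -1.4
```

>>> carry_out([
  {"delta_pos":[0,0.0015,0],"roll":0,"claw":0},
  {"delta_pos":[0,0.0015,0],"roll":0,"claw":0},
  {"delta_pos":[0,0.001,0],"roll":0,"claw":0},
  {"delta_pos":[0,0,0],"roll":0,"claw":0},
  {"delta_pos":[0,0,0],"roll":0,"claw":0},
])

```text
clock: 19.15
eef_pos: [434.7, 71.8, 59.1]
tcp_rot: [-1.28, -1.093, 1.093]
ft_force: [-11.2, 0.2, 30.6]
gripper_width: 0.007
```

The strap is on its stop, with a 30 N reaction at z = 59. Now I'll rise, turn the jaws across the wing and look at its exact angle.

>>> carry_out([
  {"delta_pos":[0,-0.03,0],"roll":0,"claw":0},
  {"delta_pos":[0,-0.05,-0.03],"roll":0,"claw":40},
  {"delta_pos":[0,-0.04,-0.04],"roll":0,"claw":40},
  {"delta_pos":[0,0,0],"roll":10,"claw":40},
  {"delta_pos":[0,0,0],"roll":10,"claw":40},
  {"delta_pos":[0,0,0],"roll":10,"claw":40},
  {"delta_pos":[0,0,0],"roll":10,"claw":40},
  {"delta_pos":[0,0,0],"roll":10,"claw":40},
  {"delta_pos":[0,0,0],"roll":10,"claw":40},
  {"delta_pos":[0,0,0],"roll":10,"claw":40},
  {"delta_pos":[0,0,0],"roll":0,"claw":40},
])

```text
clock: 20.52
eef_pos: [503.7, 60.8, 177.2]
tcp_rot: [-1.565, -0.152, 0.152]
ft_force: [-0.1, -0.3, 0.3]
gripper_width: 0.399
```

```bash
cat > wing.py <<'E'
from h import *
plan([473.7,65.3,120],10); import subprocess
for n in ["wrist","scene","top"]:
    c=capture(n)
    for k in ["tab","wing"]:
        for o in landmark_of(n,k)[:1]: print(n,k,round(o["score"],2),np.round(world(c,o["position"]),1))
    h=cv2.cvtColor(c["frame"],cv2.COLOR_RGB2HSV); m=(((h[...,0]<8)|(h[...,0]>172))&(h[...,1]>120)&(h[...,2]>50))
    u0,v0=proj(c,[473.7,65.3,80])[0]; v,u=np.nonzero(m); k=np.hypot(u-u0,v-v0)<(70 if n=="wrist" else 22)
    if k.sum()>20:
        P=onz(c,np.c_[u[k],v[k]],84)[:,:2]; (x,y),(w,hh),a=cv2.minAreaRect(P.astype(np.float32)); q=P-P.mean(0); W,V=np.linalg.eigh(np.cov(q.T))
        print(n,"red px",k.sum(),"rect",np.round([x,y,w,hh,a],1),"pca yaw",round(np.degrees(np.arctan2(V[1,1],V[0,1]))%180,1),np.round(np.sqrt(12*W),1))
    save(c,n+"_wing")
E
python3 wing.py
```

```text
TCP [503.7  60.8 177.2] yawx 11.1 q [-0.11  0.33  1.64 -0.    1.17 -0.3 ] F [-0.1 -0.3  0.3] w 35.1 t 20.525
shift tool xyz [-28.5  57.2  10.2] roll(+cw) 1.1
wrist tab 0.58 [417.3  74.3  61.1]
wrist wing 0.7 [471.   64.8  74.5]
wrist red px 2160 rect [474.4  67.9  28.2  52.3  26.2] pca yaw 102.7 [21.  47.8]
scene tab 0.55 [418.3  75.8  61.7]
scene wing 0.8 [475.8  64.3  79.7]
scene red px 344 rect [459.7  54.9  66.1  48.8  35.2] pca yaw 64.5 [42.4 61.1]
```

Run:
```python
from h import *
c=capture("wrist"); f=c["frame"].copy()
a=np.radians(100)
for z,col in ((86,(0,255,0)),):
  d=np.array([np.cos(a),np.sin(a),0]); n=np.array([-d[1],d[0],0]); o=np.array([473.7,65.3,z])
  p=proj(c,[o+26*d+7*n,o-26*d+7*n,o-26*d-7*n,o+26*d-7*n]).astype(int); cv2.polylines(f,[p],True,col,1)
cv2.imwrite("pics/wing_ov.png",f[:,:,::-1])
```

```text
(no output)
```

View pics/wing_ov.png

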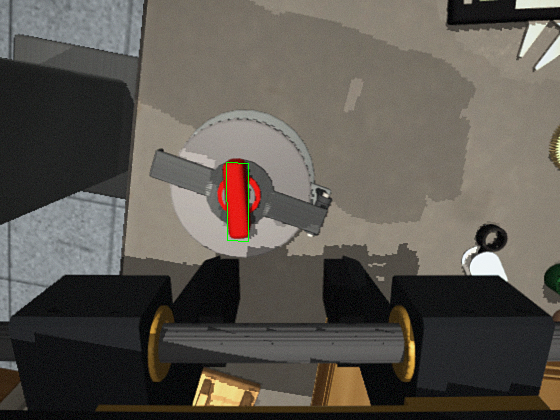

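The wrist view shows the cap shut, with the wing from (234,163) to (238,238), about 103° in yaw and on the predicted centre. I'll descend straddling the wing with the tips just above the collar, then grip.

>>> carry_out([
  {"delta_pos":[0,0,0],"roll":-2,"claw":40},
  {"delta_pos":[-0.0287,0.02,0.0113],"roll":0,"claw":40},
  {"delta_pos":[0,0.04,0],"roll":0,"claw":40},
  {"delta_pos":[0,0.03,0],"roll":0,"claw":40},
  {"delta_pos":[0,0.018,0],"roll":0,"claw":40},
  {"delta_pos":[0,0,0],"roll":0,"claw":40},
  {"delta_pos":[0,0,0],"roll":0,"claw":40},
], force=30)

```text
clock: 21.9
eef_pos: [473.7, 65.3, 70.1]
tcp_rot: [-1.564, -0.18, 0.178]
ft_force: [-0.5, -0.2, -0.5]
gripper_width: 0.398
```

```bash
python3 -c "
from h import *
plan([473.3,65.3,68],13)"
```

```text
TCP [473.7  65.3  70.1] yawx 13.0 q [-0.11  0.43  1.83 -0.    0.88 -0.34] F [-0.5 -0.2 -0.5] w 35.0 t 21.9
shift tool xyz [-0.4  2.1  0.1] roll(+cw) 0.0
```

>>> carry_out([
  {"delta_pos":[0,0.0015,0],"roll":0,"claw":40},
  {"delta_pos":[0,0,0],"roll":0,"claw":0},
  {"delta_pos":[0,0,0],"roll":0,"claw":0},
  {"delta_pos":[0,0,0],"roll":0,"claw":0},
  {"delta_pos":[0,0,0],"roll":0,"claw":0},
  {"delta_pos":[0,0,0],"roll":0,"claw":0},
], force=30)

```text
clock: 22.65
eef_pos: [472.8, 65.3, 67.8]
tcp_rot: [-1.563, -0.177, 0.179]
ft_force: [-4.9, -0.7, 3.0]
gripper_width: 0.157
```

Width is 13.8 mm, so the wing is gripped. Next is the clockwise turn, easing down about 4 mm.

>>> carry_out([
  {"delta_pos":[0,0.0002,0],"roll":5,"claw":0},
  {"delta_pos":[0,0.0004,0],"roll":9,"claw":0},
  {"delta_pos":[0,0.0004,0],"roll":9,"claw":0},
  {"delta_pos":[0,0.0004,0],"roll":9,"claw":0},
  {"delta_pos":[0,0.0004,0],"roll":9,"claw":0},
  {"delta_pos":[0,0.0004,0],"roll":9,"claw":0},
])

```text
clock: 23.4
eef_pos: [472.7, 65.4, 65.6]
tcp_rot: [-1.511, 0.51, -0.508]
ft_force: [-5.6, -1.3, 5.1]
gripper_width: 0.156
```

```bash
python3 -c "
from h import *
plan(None); print(telemetry.sense()['wrist_torque'])"
```

```text
TCP [472.7  65.4  65.6] yawx -37.3 q [-0.11  0.43  1.84 -0.    0.87  0.54] F [-5.6 -1.3  5.1] w 13.7 t 23.4
[-0.26062474  0.99762225  0.01149327]
```

>>> carry_out([
  {"delta_pos":[0,0.0003,0],"roll":9,"claw":0},
  {"delta_pos":[0,0.0004,0],"roll":9,"claw":0},
  {"delta_pos":[0,0.0004,0],"roll":9,"claw":0},
  {"delta_pos":[0,0.0004,0],"roll":9,"claw":0},
  {"delta_pos":[0,0.0003,0],"roll":9,"claw":0},
  {"delta_pos":[0,0,0],"roll":8,"claw":0},
  {"delta_pos":[0,0,0],"roll":4,"claw":0},
  {"delta_pos":[0,0,0],"roll":0,"claw":0},
])

```text
clock: 24.4
eef_pos: [472.7, 65.3, 63.8]
tcp_rot: [-1.176, 1.262, -1.26]
ft_force: [-6.6, -0.3, 5.0]
gripper_width: 0.154
```

```bash
python3 -c "
from h import *
plan(None); print(telemetry.sense()['wrist_torque'])"
```

```text
TCP [472.7  65.3  63.8] yawx -94.0 q [-0.11  0.44  1.84 -0.    0.87  1.53] F [-6.6 -0.3  5. ] w 13.6 t 24.4
[-0.30210093  1.0582161  -0.02492849]
```

>>> carry_out([
  {"delta_pos":[0,0,0],"roll":3,"claw":0},
  {"delta_pos":[0,0,0],"roll":2,"claw":0},
  {"delta_pos":[0,0,0],"roll":2,"claw":0},
  {"delta_pos":[0,0,0],"roll":0,"claw":0},
])

```text
clock: 24.9
eef_pos: [472.7, 65.6, 63.8]
tcp_rot: [-1.114, 1.35, -1.348]
ft_force: [-4.8, 0.0, 4.7]
gripper_width: 0.157
```

```bash
python3 -c "
from h import *
plan(None); print(telemetry.sense()['wrist_torque'])"
```

```text
TCP [472.7  65.6  63.8] yawx -101.0 q [-0.11  0.44  1.84 -0.    0.87  1.65] F [-4.8  0.   4.7] w 13.8 t 24.9
[0.13727834 1.11027791 0.33204738]
```

Wrist torque about z is rising, which fits the stop. One more small turn, then I'll release, back off and check.

>>> carry_out([
  {"delta_pos":[0,0,0],"roll":2,"claw":0},
  {"delta_pos":[0,0,0],"roll":1,"claw":0},
  {"delta_pos":[0,0,0],"roll":0,"claw":0},
])

```text
clock: 25.28
eef_pos: [472.7, 65.7, 63.8]
tcp_rot: [-1.085, 1.387, -1.385]
ft_force: [-5.7, 2.2, 5.3]
gripper_width: 0.165
```

```bash
python3 -c "
from h import *
plan(None); print(telemetry.sense()['wrist_torque'])"
```

```text
TCP [472.7  65.7  63.8] yawx -103.9 q [-0.11  0.44  1.84  0.    0.87  1.71] F [-5.7  2.2  5.3] w 14.5 t 25.275
[0.42976833 0.99496798 0.69072453]
```

>>> carry_out([
  {"delta_pos":[0,0,0],"roll":0,"claw":40},
  {"delta_pos":[0,0,0],"roll":0,"claw":40},
  {"delta_pos":[0,0,0],"roll":0,"claw":40},
  {"delta_pos":[0,-0.03,0],"roll":0,"claw":40},
  {"delta_pos":[0,-0.05,0],"roll":0,"claw":40},
  {"delta_pos":[0,-0.04,-0.03],"roll":0,"claw":40},
  {"delta_pos":[0,0,0],"roll":0,"claw":40},
])

```text
clock: 26.15
eef_pos: [444.4, 72.9, 186.2]
tcp_rot: [-1.08, 1.382, -1.389]
ft_force: [0.0, 0.8, -0.4]
gripper_width: 0.4
```

```bash
python3 wing.py; python3 lid.py
python3 - <<'E'
from h import *
a=cv2.imread("pics/wrist_wing.png"); b=cv2.imread("pics/scene_wing.png")[130:340,180:440]
cv2.imwrite("pics/final.png",np.hstack([cv2.resize(a,(400,300)),cv2.resize(b,(372,300))]))
c=capture("top")
for o in landmark_of("top","dop_pink_mid")[:1]: print("pink",o["score"],world(c,o["position"]))
E
```

```text
TCP [444.4  72.9 186.2] yawx -104.0 q [-0.1   0.2   1.79  0.    1.15  1.72] F [ 0.   0.8 -0.4] w 35.2 t 26.15
shift tool xyz [ 0.3 66.3 30. ] roll(+cw) -114.0
wrist tab 0.79 [416.   74.2  59.9]
wrist wing 0.87 [472.1  63.5  70.7]
wrist red px 1963 rect [473.   64.2  50.7  27.9   8.7] pca yaw 171.2 [20.5 46.4]
scene tab 0.56 [420.4  75.1  60. ]
scene red px 309 rect [458.6  53.1  75.3  43.2  35.3] pca yaw 15.6 [34.6 65.6]
pot frame r,y,z [-30.3   2.5 183.2] t 26.6 F [ 0.1 -0.3  0.5]
scene tab 0.75 [417.9  73.5  56.4] lid deg -1.7
scene wing 0.85 [469.8  63.7  74.1] lid deg -2.7
wrist tab 0.95 [416.   73.6  61.6] lid deg 0.6
wrist wing 0.9 [473.3  62.   66.9] lid deg -6.7
pink 0.47 [ 486.1266431  -164.36262121   36.35690115]
```

View pics/final.png

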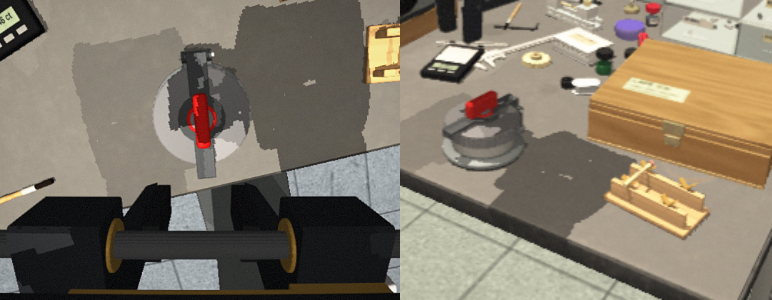

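The wing lies along the strap: its yaw is 171.2° and the strap's is 171°. The strap is level, the pink dop is in its saddle, and the arm is clear, so I'm handing in.

```bash
python3 -c "
from h import *
print(ticket.job_done())"
```

```text
the job is handed in; nothing more can be done
None
```

I placed the blue dop in the soak pot, shut the lid, screwed the cap home and handed the job in at about 27 s of the 72. The dop's resting place is inferred, because I never saw it lying in the pot.

- **Blue dop:** I gripped it by the shank and released it inside the pot with the fingertips about 2 mm above the floor, so it fell about 7 mm. After release no camera or network showed it in the pot, in the fingers or anywhere else. The disc visible in the pot fits a surface about 30 mm above the table, not the floor at 14 mm, so I took it for an opaque liquid covering the dop. The grip reading stayed at about 6.6 mm until the release, which fits. That is under the stated 8 mm shank, and I did not resolve the difference.
- **Lid:** I pushed the strap over from behind and pressed it onto its stop, which pushed back with about 30 N. The last tab readings put it within about 2° of level. Two of the less reliable wing readings were further off, at -2.7° and -6.7°.
- **Cap:** I turned it clockwise until the torque rose to about 0.7 N m and the tool began to slip on the wing. The wing then lay at 171.2°, in line with the strap at 171°, at about its home height.
- **Pink dop:** It still lies in its saddles, within measurement error of where it started.
- **Arm:** It was clear of everything, with no contact force, when I handed in.

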